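# Set out the bottle formats on the filler's pads

## Task

Get the small bottling bench ready for the filler: stand each of the four empty glass bottles upright on the white pad whose inlaid outline matches its base, inside the outline, with the square bottle and the flat flask turned so that their sides run along the outline. They are glass, so set them down gently and never knock one over, and leave the steel coupling and the black star knob that stand among them where they are.

Things in the scene. Friction and masses are not known exactly. Their poses are not given: they have to be found in the camera images.
- bottle_large_round: Empty amber glass round bottle, 64 mm across, 130 mm tall overall, standing upright and loose on the bench. Straight round neck 28 mm across makes up its top 45 mm (a bead at the mouth, which can be seen but not felt, is 31 mm); grip it there from above, about 20 mm below the mouth (110 mm above the base). Mass 0.08 to 0.3 kg. Origin: centre of its base underside; z up.
- bottle_small_round: Empty amber glass round bottle, 42 mm across, 105 mm tall overall, standing upright and loose on the bench. Straight round neck 28 mm across makes up its top 45 mm (a bead at the mouth, which can be seen but not felt, is 31 mm); grip it there from above, about 20 mm below the mouth (85 mm above the base). Mass 0.08 to 0.3 kg. Origin: centre of its base underside; z up.
- bottle_square: Empty amber glass square bottle, 50 x 50 mm in plan (sides along its x and y), 120 mm tall overall, standing upright and loose on the bench. Straight round neck 28 mm across makes up its top 45 mm (a bead at the mouth, which can be seen but not felt, is 31 mm); grip it there from above, about 20 mm below the mouth (100 mm above the base). Mass 0.08 to 0.3 kg. Origin: centre of its base underside; z up.
- bottle_flat: Empty amber glass flat rectangular flask, 68 mm along its x and 36 mm along its y, 115 mm tall overall, standing upright and loose on the bench. Straight round neck 28 mm across makes up its top 45 mm (a bead at the mouth, which can be seen but not felt, is 31 mm); grip it there from above, about 20 mm below the mouth (95 mm above the base). Mass 0.08 to 0.3 kg. Origin: centre of its base underside; z up.
- pad_large_round: Fixed white plastic pad, 88 x 88 x 10 mm, lying on the 3 mm steel drip tray, with a dark ring outline 70 mm across inlaid flush in its flat top, centred. Origin: centre of its underside, z up; the top face is 10 mm above the origin. May be turned a little about z.
- pad_small_round: Fixed white plastic pad, 88 x 88 x 10 mm, lying on the 3 mm steel drip tray, with a dark ring outline 48 mm across inlaid flush in its flat top, centred. Origin: centre of its underside, z up; the top face is 10 mm above the origin. May be turned a little about z.
- pad_square: Fixed white plastic pad, 88 x 88 x 10 mm, lying on the 3 mm steel drip tray, with a dark square outline 56 x 56 mm, sides along its x and y inlaid flush in its flat top, centred. Origin: centre of its underside, z up; the top face is 10 mm above the origin. May be turned a little about z.
- pad_flat: Fixed white plastic pad, 88 x 88 x 10 mm, lying on the 3 mm steel drip tray, with a dark rectangular outline 74 mm along its x and 42 mm along its y inlaid flush in its flat top, centred. Origin: centre of its underside, z up; the top face is 10 mm above the origin. May be turned a little about z.
- coupling: Bystander: stainless hose coupling, a spool 54 mm across and 48 mm tall, standing loose among the bottles. Origin: centre of its underside.
- star_knob: Bystander: black star knob, 54 mm across and 18 mm thick, with a steel stub 16 mm across up to 38 mm, lying loose among the bottles. Origin: centre of its underside.
Mind the look-alikes: they are no part of the job. What is shaped like the bottle_large_round but pink is not meant.

How it is judged:
By the outcome, as a careful person would: the job done as asked, in the order asked, and still so for the second after the job is handed in, with the robot touching nothing.
It also fails if it takes over 112 s, if anything falls off the work surface, if the arm or the gripper's body presses on something with over 40 N, if the wrist force passes 120 N, or if a joint passes its speed limit or range.

## Robot

A 7-joint arm with a two-finger parallel gripper is mounted at the origin on the work surface. World frame = base frame: x ahead of the robot, y to its left, z up, the work surface at z = 0. Lengths are in m, angles in rad, forces in N, time in s.
With the tool pointing down it reaches from about 0.425 to 0.925 m from the base axis. Payload 6.8 kg.
Tool frame: the origin (TCP) lies at the very end of the fingers, on their centre line; the grasp point (between the pads) lies 19 mm behind it; z points along the fingers, y is the line along which they close (so a half turn about z gives the same grasp; the last joint's range is limited). The gripper opens to 85 mm and grips with 20 to 120 N. Pads are 22 mm wide; open, the fingers measure 114 mm over their backs; the gripper's body (76 mm by 85 mm) begins 54 mm behind the grasp point. The pads swing forward as they close: fully open they stand 13 mm farther back than shut.
Start: joints at [-1.367, 0.477, 0.022, 1.555, -0.011, 1.109, -0.083], TCP at [0.207, 0.642, 0.231] pointing down, gripper open.
Joint ranges: [-2.96, 2.96], [-0.34, 2.1], [-1.41, 1.46], [0.24, 2.44], [-1.37, 4.51], [0.17, 1.92], [-2.96, 2.96]. Speed limits (rad/s): [2.39, 2.39, 3.14, 3.14, 3.14, 3.14, 3.14].

## Interface

Orientations are given as a rotation vector (axis times angle).
In Python, from bench import r gives the robot as it stands.
- The arm moves only by the tool play_rows, never from a script. Its argument "targets" is text: rows parted by semicolons, each of 5 numbers parted by spaces: the closure, from -1 (fully open) to 1 (shut), then the shift along the tool's x, y, z in m, then the turn about the tool's z in rad. In form: gripper dx dy dz spin; .... A call has 1 to 8 rows; each row is the pose to reach, as a shift and turn from the pose commanded when the call began, along the tool's axes at that moment; what a row does not reach only later rows make up. A row lasts 1/12 s, in which the tool goes at most 41.7 mm and 7.16 degrees, less where a joint would pass 70% of its speed; a pose out of reach is approached as far as the arm can. A call with a gripper value outside its range is refused whole. The fingers move at their own pace and stop on an object; "squeeze" is the grip in N (left out, the last holds). Time passes only in rows, so rows that repeat a pose let the fingers close. It gives the time, the measured TCP pose, the force, the opening and the grip force at its end, in the units of the state.
- r.get_obs(): the state, without advancing time (a new reading comes with each control period).
- r.grab_frame(name): name is "scene" or "side" or "wrist"; returns the picture (384x512x3 uint8, red, green, blue); there is no depth.
- r.camera_info(name): a dict with "fov_y" (degrees; the focal length in pixels is half the picture's height over the tangent of half this angle, whatever the lens; pixels are square), "cx", "cy" (the principal point, pixels), "k1" (the pictures are not rectified: a ray, as slopes to the right and down, at radius r is drawn at 1 + k1 r^2 times it, then the intrinsics apply), "position" and "rotation" of the camera in the world. Camera axes: x right, y down, z forward; pixel columns grow to the right and rows downward; lengths in m; the calibration is good to about 2 mm. A picture is of the moment at which its call begins: read the wrist's pose just before it. camera_info takes no time and is no camera call; for the wrist camera it gives the pose at the moment of the call.
- r.hand_in(): hands the job in; it is judged then, once.
The state is a dict: "clock": time; "joints": joint angles; "qvel": joint speeds; "tau": joint torques, N m; "tcp_pos": TCP position; "orientation": TCP orientation; "contact_force": force on the tool from outside, world axes, zero at the start; "moment": the same for the moment, N m; "grip_width": finger opening in m; "gripper_force": force on a finger pad.
Only numpy, scipy, OpenCV 4.12 (cv2) and the standard library are available. Lean on these libraries where they do the work, as an engineer would, in place of code of your own. Each camera call takes 0.05 s, during which the arm holds its last target. There are 200 camera calls.

## Working session

There is one attempt and no reset: what is moved stays moved. The work goes in short steps, Python scripts to look and compute and a tool call to move; the robot and the scene stay as the last step left them, time stands still between calls to the robot, and variables do not carry over. Pictures are saved under pics/ and viewed, at most 14 in all, crops included, and the job is handed in when it is done.

Besides the shell and the picture viewer there is one more tool, called after "Request:" as name(argument=value, ...) on one line, values as JSON. play_rows: Moves the arm, as the interface text tells. Its arguments: {"type":"object","properties":{"targets":{"type":"string"},"squeeze":{"type":"number"}},"required":["targets"]}

```bash
ls; mkdir -p pics; cat > h.py <<'E'
import numpy as np, cv2
from scipy.spatial.transform import Rotation as R
def K(ci):
    f=192/np.tan(np.radians(ci['fov_y'])/2); return f
def rot(ci):
    a=np.array(ci['rotation'],float)
    return a if a.shape==(3,3) else (R.from_rotvec(a).as_matrix() if a.size==3 else R.from_quat(a).as_matrix())
def ray(ci,uv):
    f=K(ci); uv=np.atleast_2d(np.array(uv,float))
    d=(uv-[ci['cx'],ci['cy']])/f; s=d.copy()
    for _ in range(20): s=d/(1+ci['k1']*(s**2).sum(1,keepdims=True))
    return np.c_[s,np.ones(len(s))]@rot(ci).T
def onplane(ci,uv,z):
    d=ray(ci,uv); p=np.array(ci['position'],float); return p+d*((z-p[2])/d[:,2])[:,None]
def proj(ci,P):
    c=(np.atleast_2d(P)-np.array(ci['position']))@rot(ci); s=c[:,:2]/c[:,2:]
    return s*(1+ci['k1']*(s**2).sum(1,keepdims=True))*K(ci)+[ci['cx'],ci['cy']]
E
python3 - <<'E'
from bench import r
import cv2
for n in ['scene','side','wrist']:
    print(n,r.camera_info(n)); cv2.imwrite(f'pics/{n}0.png',r.grab_frame(n)[:,:,::-1])
print(r.get_obs())
a=[cv2.imread(f'pics/{n}0.png') for n in ['scene','side']]
E
```

```text
pics
scene {'fov_y': 55.49871809325355, 'cx': 257.3389648723538, 'cy': 191.19098653839094, 'k1': -0.10478451802080482, 'position': array([ 0.77978079, -0.55258772,  0.87771484]), 'rotation': array([-2.42288006, -0.7048013 ,  0.22518467])}
side {'fov_y': 51.84802643021502, 'cx': 247.97428476238719, 'cy': 192.31373932972494, 'k1': -0.13176195450554934, 'position': array([-0.12233044, -0.65633812,  0.90006285]), 'rotation': array([-2.24831465,  0.8740181 , -0.36253744])}
wrist {'fov_y': 66.79787927964641, 'cx': 256.12230433519215, 'cy': 188.52138093306624, 'k1': -0.06258894738047494, 'position': array([0.12628699, 0.66900804, 0.3728128 ]), 'rotation': array([2.30901689, 1.68237244, 0.28230398])}
{'clock': 0.15, 'joints': array([-1.36710524,  0.47761394,  0.02234463,  1.55616471, -0.01150821,
        1.10929519, -0.08311692]), 'qvel': array([-3.19937879e-05, -2.11521805e-03, -9.20919896e-04, -2.07138463e-03,
        5.12805800e-04,  1.37595091e-03,  8.60487558e-04]), 'tau': array([ 2.75630591e-03, -5.96925223e+01,  1.61014952e+00, -2.81491184e+01,
        1.26606046e-02,  6.50312446e-03, -2.57745910e-05]), 'tcp_pos': array([0.20693409, 0.64204869, 0.23057171]), 'orientation': array([-4.87759921e-01, -3.10336960e+00,  2.11642591e-03]), 'contact_force': array([-0.32185089, -0.34879516,  0.34726977]), 'moment': array([ 0.01933826, -0.01061173,  0.00773557]), 'gripper_force': 0.0, 'grip_width': 0.08536420726108457}
```

View pics/scene0.png

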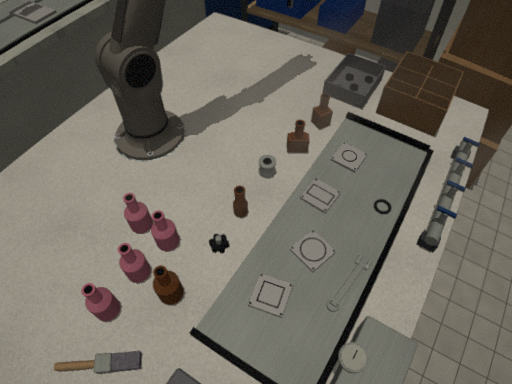

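View pics/side0.png

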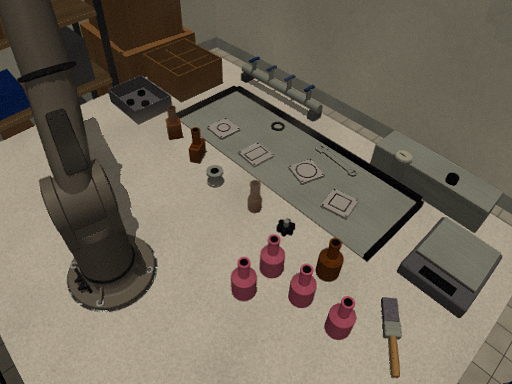

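The scene view shows these things, with pixels (column, row) in the scene picture:
- **Amber bottles:** (168,284) big round, (240,202) narrow, (298,138) and (322,112) boxy.
- **Look-alikes:** four pink round bottles at (137,213), (164,231), (134,262) and (101,301).
- **Pads:** (349,156) small ring, (321,194) rectangle, (313,250) large ring, (271,294) square.
- **Leave in place:** coupling (267,166), star knob (219,243).

I'll check the choice in a close crop.

```bash
python3 - <<'E'
from bench import r
from h import *
a=cv2.imread('pics/scene0.png'); b=cv2.imread('pics/side0.png')
cr=lambda im,x,y,w,h,W,H: cv2.resize(im[y:y+h,x:x+w],(W,H),interpolation=cv2.INTER_CUBIC)
t=np.hstack([cr(a,220,85,120,140,400,466),cr(b,150,90,120,140,400,466)])
cv2.imwrite('pics/crop1.png',cv2.convertScaleAbs(t,alpha=1.6))
S=r.camera_info('scene');D=r.camera_info('side')
print(r.camera_info('scene')['rotation'])
for n,uv in dict(L=(168,284),s=(240,202),A=(298,138),B=(322,112)).items(): print(n,onplane(S,uv,.05).round(3))
for n,uv in dict(L=(330,262),s=(255,197),A=(197,146),B=(174,123)).items(): print(n,onplane(D,uv,.05).round(3))
for n,uv in dict(ps=(349,156),pf=(321,194),pl=(313,250),pq=(271,294)).items(): print(n,onplane(S,uv,.013).round(3))
for n,uv in dict(ps=(223.5,128),pf=(256,154),pl=(307,171),pq=(340,203)).items(): print(n,onplane(D,uv,.013).round(3))
print(onplane(S,[(267,166),(219,243)],.03))
E
```

```text
[-2.42288006 -0.7048013   0.22518467]
L [[ 0.425 -0.386  0.05 ]]
s [[ 0.437 -0.095  0.05 ]]
A [[0.454 0.208 0.05 ]]
B [[0.464 0.361 0.05 ]]
L [[ 0.421 -0.391  0.05 ]]
s [[ 0.435 -0.096  0.05 ]]
A [[0.451 0.204 0.05 ]]
B [[0.469 0.363 0.05 ]]
ps [[0.615 0.26  0.013]]
pf [[0.606 0.077 0.013]]
pl [[ 0.67  -0.098  0.013]]
pq [[ 0.639 -0.261  0.013]]
ps [[0.612 0.258 0.013]]
pf [[0.6   0.072 0.013]]
pl [[ 0.666 -0.101  0.013]]
pq [[ 0.635 -0.264  0.013]]
[[ 0.42383951  0.070626    0.03      ]
 [ 0.45530866 -0.22122566  0.03      ]]
```

View pics/crop1.png

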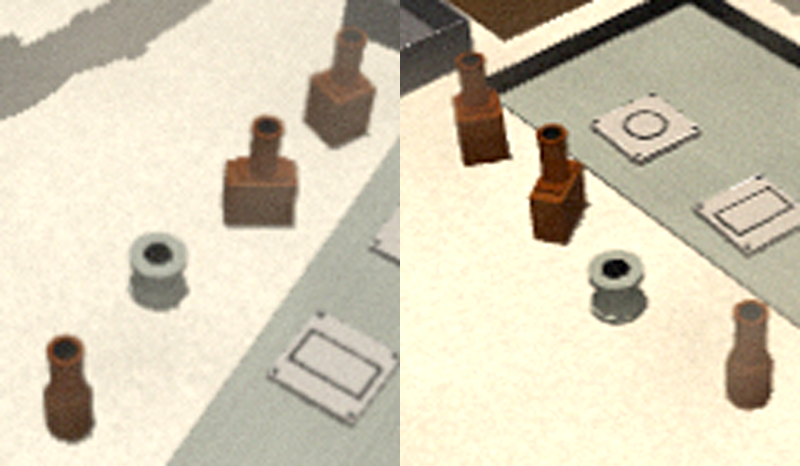

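The choice is clear: (298,138) is the flat flask, (322,112) the square bottle, (240,202) the small round and (168,284) the large round. Next I'll work out the tool axes and the first wrist view.

```bash
cat >> h.py <<'E'
def T(o): return R.from_rotvec(o['orientation']).as_matrix()
def togo(o,p): return T(o).T@(np.array(p)-o['tcp_pos'])
def toolyaw(o):
    x=T(o)[:,0]; return np.degrees(np.arctan2(x[1],x[0]))
E
python3 - <<'E'
from bench import r
from h import *
o=r.get_obs(); print(T(o).round(3),toolyaw(o))
w=r.camera_info('wrist'); print('cam fwd',rot(w).round(3), 'cam in tool',(T(o).T@(w['position']-o['tcp_pos'])).round(3))
# view center should hit about (0.46,0.27)
print(onplane(w,[(256,188)],.1),onplane(w,[(256,188)],.0))
S=r.camera_info('scene')
print('pink',onplane(S,[(137,213),(164,231),(134,262),(101,301)],.05).round(3))
for p in [(.45,.36,.3),(.466,.362,.25)]: print(togo(o,p).round(3))
E
```

```text
[[-0.952  0.307 -0.   ]
 [ 0.307  0.952 -0.001]
 [-0.    -0.001 -1.   ]] 162.13566802521945
cam fwd [[ 0.307  0.899  0.312]
 [ 0.952 -0.289 -0.102]
 [-0.001  0.328 -0.945]] cam in tool [ 0.085  0.001 -0.142]
[[0.21592682 0.6397085  0.1       ]] [[0.24876325 0.62895593 0.        ]]
pink [[ 0.221 -0.276  0.05 ]
 [ 0.321 -0.279  0.05 ]
 [ 0.316 -0.388  0.05 ]
 [ 0.319 -0.508  0.05 ]]
[-0.318 -0.194 -0.069]
[-0.332 -0.187 -0.019]
```

View pics/wrist0.png

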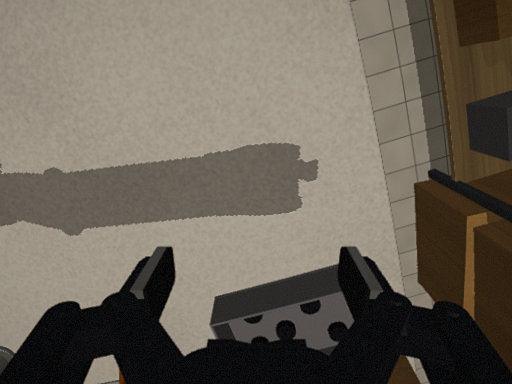

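Request:
play_rows(targets="-1 -0.04 -0.02 -0.01 -0.1;-1 -0.075 -0.038 -0.02 -0.2;-1 -0.11 -0.056 -0.03 -0.312;-1 -0.145 -0.075 -0.04 -0.312;-1 -0.18 -0.094 -0.05 -0.312;-1 -0.215 -0.113 -0.06 -0.312;-1 -0.25 -0.13 -0.07 -0.312;-1 -0.285 -0.15 -0.09 -0.312")

```text
clock: 0.82
tcp_pos: [0.4312, 0.4118, 0.3187]
orientation: [-0.001, -3.14, 0.004]
contact_force: [-0.0, 0.5, -0.2]
grip_width: 0.0855
gripper_force: 0.0
```

```bash
python3 - <<'E'
from bench import r
from h import *
o=r.get_obs(); print(o['clock'],o['tcp_pos'],toolyaw(o),T(o).round(3)); print(togo(o,(.57,.28,.32)))
E
```

```text
0.8167 [0.43118388 0.41178727 0.31869336] 179.96538824377654 [[-1.     0.001 -0.002]
 [ 0.001  1.    -0.002]
 [ 0.002 -0.002 -1.   ]]
[-0.1388931  -0.13170687 -0.00123053]
```

Request:
play_rows(targets="-1 -0.028 -0.028 0 0;-1 -0.056 -0.056 0 0;-1 -0.084 -0.084 0 0;-1 -0.112 -0.112 0 0;-1 -0.135 -0.135 0 0;-1 -0.135 -0.135 0 0")

```text
clock: 1.32
tcp_pos: [0.5705, 0.2711, 0.3196]
orientation: [0.018, 3.139, -0.007]
contact_force: [0.8, -0.9, -0.2]
grip_width: 0.085
gripper_force: 0.0
```

```bash
python3 - <<'E'
from bench import r
from h import *
o=r.get_obs(); print(o['tcp_pos'],toolyaw(o)); w=r.camera_info('wrist');np.save('w1.npy',w,allow_pickle=True)
cv2.imwrite('pics/wrist1.png',r.grab_frame('wrist')[:,:,::-1])
print(onplane(w,[(20,20),(490,20),(256,200)],.0).round(3))
E
```

```text
[0.57050549 0.27105721 0.31956939] 179.3562877712784
[[ 0.377 -0.079  0.   ]
 [ 0.386  0.619  0.   ]
 [ 0.668  0.269  0.   ]]
```

View pics/wrist1.png

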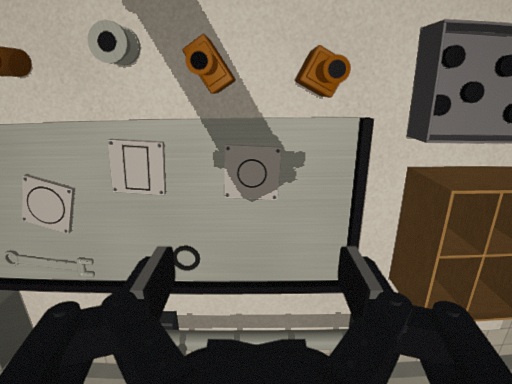

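The wrist view shows, at (column, row): flat flask (207,63), square bottle (323,72), coupling (113,42), rectangle pad (137,167), small-ring pad (252,172) and large-ring pad (48,204). I'll measure these by contours.

```bash
cat >> h.py <<'E'
def pads(im,w,guess):
    g=cv2.cvtColor(im,cv2.COLOR_BGR2GRAY); g=cv2.resize(g,None,fx=4,fy=4,interpolation=cv2.INTER_CUBIC)
    b=cv2.adaptiveThreshold(g,255,cv2.ADAPTIVE_THRESH_MEAN_C,cv2.THRESH_BINARY_INV,61,8)
    cs,_=cv2.findContours(b,cv2.RETR_LIST,cv2.CHAIN_APPROX_NONE)
    for c in cs:
        if len(c)<100: continue
        P=onplane(w,(c[:,0]+.5)/4-.5,.013)[:,:2].astype(np.float32)*1000
        (cx,cy),(a,bb),an=cv2.minAreaRect(P)
        if not(35<min(a,bb) and max(a,bb)<95): continue
        for n,q in guess.items():
            if np.hypot(cx-q[0]*1000,cy-q[1]*1000)<25:
                mc=P.mean(0) if 'pad' else 0
                an2=an if a>=bb else an+90
                print(n,'c',round(cx,1),round(cy,1),'size',round(a,1),round(bb,1),'long axis',round((an2+90)%180-90,1),'area/rect',round(cv2.contourArea(P)/a/bb,3))
def amber(im):
    h=cv2.cvtColor(im,cv2.COLOR_BGR2HSV); return ((h[:,:,0]>=4)&(h[:,:,0]<=22)&(h[:,:,1]>140)&(h[:,:,2]>25)).astype(np.uint8)
def bottle(im,w,g,H,win=70):
    s=4;u,v=proj(w,[[g[0],g[1],.06]])[0]; x0=max(int(u-win),0);y0=max(int(v-win),0)
    c=cv2.resize(im[y0:int(v+win),x0:int(u+win)],None,fx=s,fy=s,interpolation=cv2.INTER_CUBIC)
    m=amber(c); cs,hi=cv2.findContours(m,cv2.RETR_CCOMP,cv2.CHAIN_APPROX_NONE)
    i=max((k for k in range(len(cs)) if hi[0][k][3]<0),key=lambda k:cv2.contourArea(cs[k]))
    bk=lambda P:(P.reshape(-1,2)+.5)/s-.5+[x0,y0]
    for k in range(len(cs)):
        if hi[0][k][3]==i and cv2.contourArea(cs[k])>200:
            e=cv2.fitEllipse(cs[k]); q=onplane(w,bk(np.array(e[0])),H); print(' hole px',bk(np.array(e[0])).round(1),'-> top',(q[0]*1000).round(1),'diam mm',(np.array(e[1])/s/K(w)*(w['position'][2]-H)*1000).round(1))
    hull=cv2.approxPolyDP(cv2.convexHull(cs[i]),7,True); P=onplane(w,bk(hull),H-.045)[:,:2]*1000
    for a,b in zip(P,np.roll(P,-1,0)):
        d=b-a; L=np.hypot(*d)
        if L>12: print('  edge',a.round(0),'len',L.round(1),'ang',round(float(np.degrees(np.arctan2(d[1],d[0]))%180),1))
E
python3 - <<'E'
from bench import r
from h import *
im=cv2.imread('pics/wrist1.png'); w=np.load('w1.npy',allow_pickle=True).item()
pads(im,w,dict(ps=(.614,.26),pf=(.604,.075),pl=(.668,-.1)))
print('flat');bottle(im,w,(.452,.206),.115); print('sq');bottle(im,w,(.466,.362),.12)
print(proj(w,[[.452,.206,.06]]))
E
```

```text
pl c 669.4 -96.4 size 62.4 63.4 long axis -89.8 area/rect 0.787
pl c 669.8 -96.6 size 70.6 72.0 long axis -13.6 area/rect 0.782
ps c 616.4 262.8 size 41.6 41.0 long axis 43.7 area/rect 0.782
ps c 616.5 262.7 size 48.8 49.1 long axis -16.4 area/rect 0.781
pf c 605.3 76.3 size 36.4 68.1 long axis -4.3 area/rect 0.957
pf c 605.4 76.4 size 44.3 76.2 long axis -4.2 area/rect 0.955
flat
 hole px [[198.5  60. ]] -> top [455.3 208.5 115. ] diam mm [19.4 21.2]
  edge [421. 206.] len 12.3 ang 50.0
  edge [429. 216.] len 53.9 ang 31.9
  edge [475. 244.] len 27.4 ang 123.9
  edge [491. 213.] len 45.2 ang 40.6
  edge [457. 184.] len 19.4 ang 8.7
  edge [438. 181.] len 30.1 ang 122.7
sq
 hole px [[336.6  68.5]] -> top [466.  360.9 120. ] diam mm [20.  21.9]
  edge [436. 349.] len 33.8 ang 67.8
  edge [449. 380.] len 12.2 ang 40.3
  edge [458. 388.] len 13.0 ang 176.1
  edge [471. 387.] len 33.8 ang 140.6
  edge [497. 366.] len 13.1 ang 80.5
  edge [495. 353.] len 36.7 ang 60.1
  edge [477. 321.] len 37.4 ang 152.0
  edge [444. 338.] len 12.9 ang 126.5
[[204.60408881  61.06346495]]
```

Request:
play_rows(targets="-1 0.02 -0.01 0.02 -0.11;-1 0.04 -0.022 0.045 -0.22;-1 0.06 -0.034 0.07 -0.33;-1 0.08 -0.045 0.095 -0.44;-1 0.1 -0.056 0.12 -0.55;-1 0.115 -0.064 0.14 -0.65;-1 0.115 -0.064 0.14 -0.65;-1 0.115 -0.064 0.14 -0.65")

```text
clock: 2.03
tcp_pos: [0.4486, 0.2156, 0.1791]
orientation: [1.003, -2.975, 0.0]
contact_force: [0.8, 0.0, 0.8]
grip_width: 0.0857
gripper_force: 0.0
```

```bash
python3 - <<'E'
from bench import r
from h import *
o=r.get_obs(); print(o['tcp_pos'],toolyaw(o),o['joints'].round(2)); w=r.camera_info('wrist');np.save('w2.npy',w,allow_pickle=True)
im=r.grab_frame('wrist')[:,:,::-1].copy();cv2.imwrite('pics/wrist2.png',im)
print(proj(w,[[.455,.2085,.115],[.455,.2085,.0]]))
bottle(im,w,(.455,.2085),.115,150)
print(togo(o,(.455,.2085,.095-.019)))
E
```

```text
[0.44862363 0.21559199 0.17905647] -142.73388792389193 [-0.59  0.25  0.02  2.03 -0.01  0.87  1.66]
[[242.67120358 205.07512965]
 [247.02805332 166.75360946]]
 hole px [[242.5 205.3]] -> top [455.2 208.6 115. ] diam mm [16.6 17.4]
  edge [424. 175.] len 23.6 ang 123.0
  edge [417. 204.] len 57.9 ang 33.5
  edge [472. 237.] len 12.5 ang 156.0
  edge [484. 232.] len 15.4 ang 113.5
  edge [483. 203.] len 54.8 ang 29.4
[-0.00102337 -0.00957772  0.10304761]
```

View pics/wrist2.png

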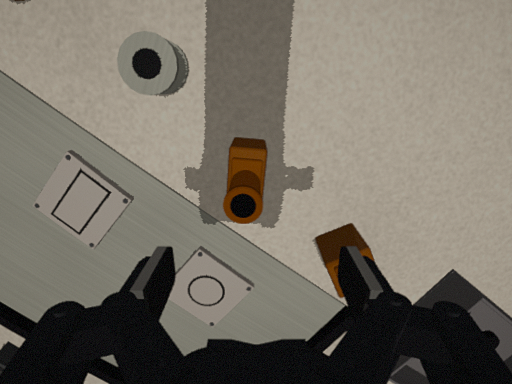

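The wrist view shows the flask neck at (243,205), which agrees with the first measurement. The long axis is at about 33°. I'll descend and grip.

Request:
play_rows(targets="-1 -0.001 -0.0095 0.01 0;-1 -0.001 -0.0095 0.03 0;-1 -0.001 -0.0095 0.055 0;-1 -0.001 -0.0095 0.08 0;-1 -0.001 -0.0095 0.095 0;-1 -0.001 -0.0095 0.103 0;-1 -0.001 -0.0095 0.103 0;-0.2 -0.001 -0.0095 0.103 0", squeeze=40)

```text
clock: 2.75
tcp_pos: [0.4579, 0.2088, 0.0771]
orientation: [-1.002, 2.976, 0.0]
contact_force: [0.3, 0.5, 0.7]
grip_width: 0.0754
gripper_force: 0.0
```

Request:
play_rows(targets="0 0 0 0 0;0.2 0 0 0 0;0.5 0 0 0 0;1 0 0 0 0;1 0 0 0 0;1 0 0 0 0;1 0 0 0 0;1 0 0 0 0")

```text
clock: 3.42
tcp_pos: [0.4574, 0.2089, 0.0777]
orientation: [-1.003, 2.976, 0.001]
contact_force: [-1.5, -0.7, 6.1]
grip_width: 0.0269
gripper_force: 39.0
```

Request:
play_rows(targets="1 0 0 -0.008 0;1 0 0 -0.025 0;1 0 0 -0.045 0;1 0 0 -0.065 0;1 0 0 -0.08 0;1 -0.002 -0.01 -0.08 0.04;1 -0.006 -0.03 -0.08 0.11;1 -0.011 -0.055 -0.08 0.2")

```text
clock: 4.08
tcp_pos: [0.499, 0.1707, 0.1563]
orientation: [0.694, -3.063, -0.0]
contact_force: [0.6, 0.8, -2.2]
grip_width: 0.0269
gripper_force: 39.5
```

Request:
play_rows(targets="1 -0.005 -0.025 0 0.1;1 -0.01 -0.05 0 0.2;1 -0.015 -0.078 0 0.3;1 -0.02 -0.1 0 0.38;1 -0.025 -0.125 0 0.42;1 -0.027 -0.137 0 0.448;1 -0.028 -0.142 0 0.449;1 -0.028 -0.142 0 0.449")

```text
clock: 4.75
tcp_pos: [0.586, 0.0538, 0.1559]
orientation: [-0.003, -3.14, 0.002]
contact_force: [-0.8, 0.0, -1.7]
grip_width: 0.0269
gripper_force: 39.6
```

```bash
python3 - <<'E'
from bench import r
from h import *
o=r.get_obs(); print(o['tcp_pos'],toolyaw(o),o['joints'].round(2),o['grip_width'],o['contact_force']); w=r.camera_info('wrist');np.save('w3.npy',w,allow_pickle=True)
im=r.grab_frame('wrist')[:,:,::-1].copy();cv2.imwrite('pics/wrist3.png',im)
s=r.grab_frame('scene')[:,:,::-1];d=r.grab_frame('side')[:,:,::-1];cv2.imwrite('pics/s3.png',s);cv2.imwrite('pics/d3.png',d)
E
```

```text
[0.5860427  0.05384032 0.15588226] 179.89792104119607 [-0.38  0.42  0.23  1.85 -0.12  0.88  1.48] 0.026917929544403096 [-0.81443243  0.04458526 -1.71427919]
```

View pics/wrist3.png

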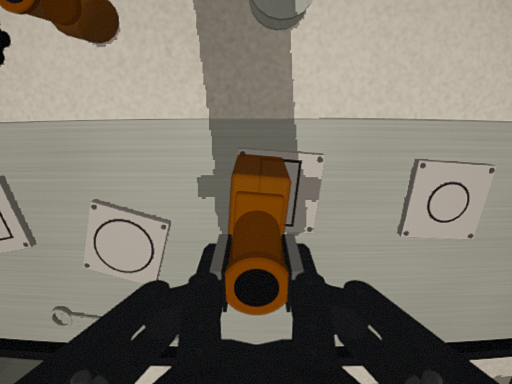

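The wrist view shows the held flask with its mouth at (256,289). The rectangle pad is partly behind it, with its right outline near (297,190).

```bash
cat >> h.py <<'E'
def hole(im,w,uv,H,box=40):
    "dark mouth near pixel uv -> xy at height H"
    s=4;x0,y0=int(uv[0]-box),int(uv[1]-box)
    c=cv2.resize(im[y0:y0+2*box,x0:x0+2*box],None,fx=s,fy=s,interpolation=cv2.INTER_CUBIC)
    m=cv2.morphologyEx((c.max(2)<45).astype(np.uint8),cv2.MORPH_OPEN,np.ones((9,9)))
    cs,_=cv2.findContours(m,cv2.RETR_LIST,cv2.CHAIN_APPROX_NONE)
    for k in cs:
        if cv2.contourArea(k)<1500: continue
        e=cv2.fitEllipse(k);p=(np.array(e[0])+.5)/s-.5+[x0,y0]
        if np.hypot(*(p-uv))<12: print('hole',p.round(1),(np.array(e[1])/s).round(1),(onplane(w,p,H)[0]*1000).round(1))
def edges(im,w,z,win,eps=5):
    x0,y0,x1,y1=win;s=4;c=cv2.resize(im[y0:y1,x0:x1],None,fx=s,fy=s,interpolation=cv2.INTER_CUBIC)
    cs,_=cv2.findContours(amber(c),cv2.RETR_EXTERNAL,cv2.CHAIN_APPROX_NONE);k=max(cs,key=cv2.contourArea)
    px=(cv2.approxPolyDP(cv2.convexHull(k),eps,True).reshape(-1,2)+.5)/s-.5+[x0,y0];P=onplane(w,px,z)[:,:2]*1000
    for i in range(len(P)):
        d=P[(i+1)%len(P)]-P[i]
        if np.hypot(*d)>10: print('  edge',px[i].round(0),px[(i+1)%len(P)].round(0),'len',np.hypot(*d).round(1),'ang',round(float(np.degrees(np.arctan2(d[1],d[0]))%180),1))
E
python3 - <<'E'
from h import *
im=cv2.imread('pics/wrist3.png'); w=np.load('w3.npy',allow_pickle=True).item()
hole(im,w,(256,289),.1933)
edges(im,w,.08,(215,140,310,325))
pads(im,w,dict(ps=(.614,.26),pf=(.604,.075),pl=(.668,-.1),pq=(.637,-.262)))
E
```

```text
hole [256.1 287.3] [36.8 44.4] [583.4  54.8 193.3]
  edge [241. 153.] [281. 158.] len 30.8 ang 83.7
  edge [284. 160.] [290. 181.] len 18.0 ang 18.1
  edge [290. 181.] [287. 300.] len 115.5 ang 0.9
  edge [287. 300.] [278. 308.] len 12.8 ang 138.3
  edge [278. 308.] [263. 314.] len 14.8 ang 116.1
  edge [263. 314.] [251. 314.] len 11.8 ang 91.4
  edge [241. 312.] [225. 301.] len 18.9 ang 48.3
  edge [225. 301.] [224. 276.] len 28.0 ang 0.4
  edge [224. 276.] [231. 178.] len 91.5 ang 174.3
  edge [231. 178.] [237. 156.] len 18.0 ang 162.3
pl c 669.7 -96.4 size 63.6 63.9 long axis -11.2 area/rect 0.783
pl c 669.7 -96.3 size 70.6 70.9 long axis -59.3 area/rect 0.779
ps c 616.4 263.1 size 42.0 41.7 long axis 11.4 area/rect 0.783
ps c 616.2 262.9 size 48.7 48.2 long axis 89.6 area/rect 0.786
```

Request:
play_rows(targets="1 -0.01 0.01 0 0;1 -0.0215 0.0215 0 0;1 -0.0215 0.0215 0.02 0;1 -0.0215 0.0215 0.035 0;1 -0.0215 0.0215 0.048 0;1 -0.0215 0.0215 0.057 0;1 -0.0215 0.0215 0.061 0;1 -0.0215 0.0215 0.062 0")

```text
clock: 5.57
tcp_pos: [0.6067, 0.0775, 0.0941]
orientation: [0.003, -3.14, 0.0]
contact_force: [0.8, -0.0, -2.4]
grip_width: 0.027
gripper_force: 39.7
```

Request:
play_rows(targets="1 0 0 0.001 0;1 0 0 0.0015 0;1 0 0 0.002 0;1 0 0 0.0025 0;1 0 0 0.003 0;1 0 0 0.003 0")

```text
clock: 6.07
tcp_pos: [0.6075, 0.0773, 0.092]
orientation: [-0.002, 3.141, 0.0]
contact_force: [-0.4, 0.2, -1.3]
grip_width: 0.027
gripper_force: 39.7
```

Request:
play_rows(targets="1 0 -0.001 0 0;1 0 -0.001 0.0005 0;1 0 -0.001 0.001 0;1 0 -0.001 0.0015 0;1 0 -0.001 0.0015 0;1 0 -0.001 0.0015 0")

```text
clock: 6.57
tcp_pos: [0.6075, 0.0762, 0.0908]
orientation: [-0.002, 3.141, 0.0]
contact_force: [-2.9, -0.2, 3.6]
grip_width: 0.027
gripper_force: 40.2
```

Request:
play_rows(targets="0.3 0 0 0 0;0 0 0 0 0;-0.3 0 0 0 0;-0.3 0 0 0 0;-0.3 0 0 0 0;-0.3 0 0 -0.02 0;-0.3 0 0 -0.05 0;-0.3 0 0 -0.085 0")

```text
clock: 7.23
tcp_pos: [0.6059, 0.076, 0.1745]
orientation: [0.002, -3.138, 0.002]
contact_force: [0.9, -0.5, -0.1]
grip_width: 0.0551
gripper_force: 0.0
```

```bash
python3 - <<'E'
from bench import r
from h import *
o=r.get_obs(); print(o['tcp_pos'],toolyaw(o),o['joints'].round(2),o['grip_width']); w=r.camera_info('wrist')
im=r.grab_frame('wrist')[:,:,::-1].copy();cv2.imwrite('pics/wrist4.png',im);np.save('w4.npy',w,allow_pickle=True)
p=proj(w,[[.6055,.0765,.128]])[0];print(p);hole(im,w,p,.128)
print(togo(o,(.466,.361,.25)))
E
```

```text
[0.60592798 0.07604314 0.17449558] -179.92831368848528 [-0.4   0.44  0.23  1.78 -0.12  0.94  1.45] 0.05514638750696495
[255.58927951 213.72482559]
hole [256.8 213.1] [25.  26.7] [605.   77.4 128. ]
[ 0.13987699  0.28504819 -0.07525376]
```

Request:
play_rows(targets="-0.5 0.02 -0.02 -0.01 0;-1 0.045 -0.045 -0.02 0;-1 0.07 -0.07 -0.02 0;-1 0.095 -0.095 -0.02 0;-1 0.12 -0.12 -0.01 0;-1 0.145 -0.15 0 0;-1 0.165 -0.172 0.01 0;-1 0.165 -0.172 0.01 0")

```text
clock: 7.95
tcp_pos: [0.4367, -0.1004, 0.1636]
orientation: [-0.01, -3.136, 0.001]
contact_force: [-0.9, 0.6, -1.0]
grip_width: 0.0854
gripper_force: 0.0
```

```bash
python3 - <<'E'
from bench import r
from h import *
o=r.get_obs(); print(o['tcp_pos'],toolyaw(o),o['joints'].round(2),o['grip_width']); w=r.camera_info('wrist')
im=r.grab_frame('wrist')[:,:,::-1].copy();cv2.imwrite('pics/wrist5.png',im);np.save('w5.npy',w,allow_pickle=True)
p=proj(w,[[.436,-.095,.105]])[0];print(p);hole(im,w,p,.105);bottle(im,w,(.436,-.095),.105,100)
pads(im,w,dict(pq=(.637,-.262),pl=(.67,-.096)))
print(togo(o,(.436,-.095,.066)))
E
```

```text
[ 0.43673781 -0.1004476   0.16356735] 179.6397312370598 [-0.19  0.2   0.31  2.16 -0.08  0.8   1.74] 0.08539927455310568
[262.2632052  206.79863846]
hole [264.2 208. ] [24.1 25.4] [436.9 -93.5 105. ]
 hole px [[264.2 208. ]] -> top [436.9 -93.6 105. ] diam mm [16.6 17.5]
  edge [410. -82.] len 20.8 ang 20.2
  edge [430. -75.] len 30.1 ang 1.9
  edge [460. -74.] len 12.2 ang 147.9
  edge [ 465. -108.] len 33.4 ang 7.5
  edge [ 432. -113.] len 17.1 ang 170.7
  edge [ 410. -107.] len 13.0 ang 113.6
[0.00024883 0.00550747 0.09756646]
```

View pics/wrist5.png

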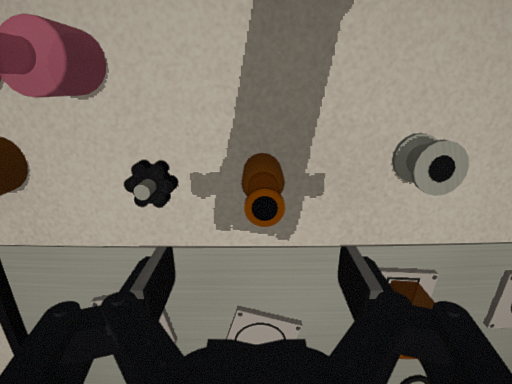

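The view shows the small bottle's mouth at (264,208), clear of the star knob (150,185) and the coupling (432,165). I'll descend and grip.

Request:
play_rows(targets="-1 0 0.007 0.005 0;-1 0 0.007 0.025 0;-1 0 0.007 0.05 0;-1 0 0.007 0.075 0;-1 0 0.007 0.09 0;-1 0 0.007 0.097 0;-1 0 0.007 0.097 0;-0.2 0 0.007 0.097 0")

```text
clock: 8.67
tcp_pos: [0.4435, -0.0881, 0.0685]
orientation: [-0.004, 3.141, 0.0]
contact_force: [0.3, 0.5, -0.4]
grip_width: 0.0759
gripper_force: 0.0
```

Request:
play_rows(targets="0 0 0 0 0;0.2 0 0 0 0;0.5 0 0 0 0;1 0 0 0 0;1 0 0 0 0;1 0 0 0 0;1 0 0 0 0;1 0 0 0 0")

```text
clock: 9.33
tcp_pos: [0.4431, -0.0891, 0.0691]
orientation: [-0.001, 3.14, 0.0]
contact_force: [-0.4, -0.9, 5.7]
grip_width: 0.0272
gripper_force: 39.3
```

Request:
play_rows(targets="1 0 0 -0.008 0;1 0 0 -0.025 0;1 0 0 -0.05 0;1 0 0 -0.075 0;1 0 0 -0.1 0;1 -0.005 0.01 -0.125 0;1 -0.012 0.03 -0.145 0;1 -0.02 0.055 -0.155 0")

```text
clock: 10.0
tcp_pos: [0.4634, -0.0349, 0.2266]
orientation: [0.004, 3.137, 0.0]
contact_force: [0.4, 0.6, -1.9]
grip_width: 0.0271
gripper_force: 39.4
```

Request:
play_rows(targets="1 -0.012 0.028 0 0;1 -0.024 0.056 0 0;1 -0.036 0.084 0 0;1 -0.05 0.112 0 0;1 -0.064 0.14 0 0;1 -0.08 0.168 0 0;1 -0.096 0.196 0 0;1 -0.11 0.22 0 0")

```text
clock: 10.67
tcp_pos: [0.5726, 0.1884, 0.2237]
orientation: [-0.003, 3.142, 0.001]
contact_force: [-0.1, -0.9, -0.8]
grip_width: 0.027
gripper_force: 39.4
```

Request:
play_rows(targets="1 -0.011 0.018 0 0;1 -0.022 0.036 0.01 0;1 -0.032 0.048 0.025 0;1 -0.038 0.055 0.045 0;1 -0.038 0.055 0.065 0;1 -0.038 0.055 0.075 0;1 -0.038 0.055 0.075 0;1 -0.038 0.055 0.075 0")

```text
clock: 11.33
tcp_pos: [0.61, 0.2406, 0.1486]
orientation: [0.001, -3.141, 0.001]
contact_force: [-0.4, -0.2, -0.5]
grip_width: 0.0273
gripper_force: 39.4
```

```bash
python3 - <<'E'
from bench import r
from h import *
im=r.grab_frame('wrist')
o=r.get_obs(); print(o['tcp_pos'],toolyaw(o),o['joints'].round(2),o['grip_width']); w=r.camera_info('wrist')
im=r.grab_frame('wrist')[:,:,::-1].copy();cv2.imwrite('pics/wrist6.png',im);np.save('w6.npy',w,allow_pickle=True)
H=o['tcp_pos'][2]-.069+.105
p=proj(w,[[o['tcp_pos'][0]-.006,o['tcp_pos'][1],H]])[0];print(p,H);hole(im,w,p,H)
pads(im,w,dict(pf=(.605,.076),ps=(.616,.263)))
E
```

```text
[0.61060398 0.24089916 0.1494742 ] -179.97361418687944 [-0.58  0.53  0.15  1.69 -0.09  0.93  1.18] 0.02738163887841711
[254.13154581 278.96792189] 0.1854742000982733
hole [256.4 277.7] [37.7 44.3] [603.9 241.9 185.5]
pf c 614.7 66.1 size 81.8 73.0 long axis 18.1 area/rect 0.487
```

Request:
play_rows(targets="1 -0.0065 0.01 0 0;1 -0.0125 0.021 0.005 0;1 -0.0125 0.021 0.02 0;1 -0.0125 0.021 0.037 0;1 -0.0125 0.021 0.051 0;1 -0.0125 0.021 0.06 0;1 -0.0125 0.021 0.064 0;1 -0.0125 0.021 0.065 0")

```text
clock: 12.1
tcp_pos: [0.6224, 0.2621, 0.0826]
orientation: [0.002, -3.141, 0.001]
contact_force: [-0.2, 0.4, -1.3]
grip_width: 0.0273
gripper_force: 39.4
```

Request:
play_rows(targets="1 0 0 0 0;1 0 0 0.001 0;1 0 0 0.0015 0;1 0 0 0.002 0;1 0 0 0.0025 0;1 0 0 0.003 0;1 0 0 0.003 0;1 0 0 0.003 0")

```text
clock: 12.77
tcp_pos: [0.6237, 0.2624, 0.0822]
orientation: [-0.001, 3.14, 0.002]
contact_force: [-1.8, -1.3, 7.2]
grip_width: 0.027
gripper_force: 40.4
```

Request:
play_rows(targets="0.3 0 0 -0.001 0;0 0 0 -0.001 0;-0.3 0 0 -0.001 0;-0.3 0 0 -0.001 0;-0.3 0 0 -0.001 0;-0.3 0 0 -0.02 0;-0.3 0 0 -0.055 0;-0.3 0 0 -0.09 0")

```text
clock: 13.43
tcp_pos: [0.6215, 0.2618, 0.1697]
orientation: [0.002, -3.138, 0.003]
contact_force: [0.8, 0.6, -0.3]
grip_width: 0.0554
gripper_force: 0.0
```

Request:
play_rows(targets="-1 0.02 0.01 -0.01 0;-1 0.05 0.03 -0.02 0;-1 0.08 0.055 -0.02 0;-1 0.11 0.075 -0.02 0;-1 0.135 0.09 -0.01 0;-1 0.145 0.098 0 0;-1 0.145 0.098 0 0;-1 0.145 0.098 0 0")

```text
clock: 14.1
tcp_pos: [0.4775, 0.3597, 0.1698]
orientation: [0.003, -3.141, 0.002]
contact_force: [0.9, -0.2, 0.6]
grip_width: 0.0853
gripper_force: 0.0
```

```bash
python3 - <<'E'
from bench import r
from h import *
o=r.get_obs(); print(o['tcp_pos'],toolyaw(o),o['joints'].round(2),o['grip_width']); w=r.camera_info('wrist')
im=r.grab_frame('wrist')[:,:,::-1].copy();cv2.imwrite('pics/wrist7.png',im);np.save('w7.npy',w,allow_pickle=True)
p=proj(w,[[.466,.361,.12]])[0];print(p);hole(im,w,p,.12);edges(im,w,.075,[int(max(0,v)) for v in (p[0]-75,p[1]-90,p[0]+75,p[1]+60)])
p=proj(w,[[.6165,.263,.118]])[0];print('small',p);hole(im,w,p,.118)
E
```

```text
[0.4775326  0.3597162  0.16975989] -179.87900696012335 [-0.84  0.42  0.12  1.81 -0.06  0.92  0.88] 0.08528072953732295
[256.81145549 197.23396748]
hole [256.4 197.2] [25.5 26.8] [465.9 360.7 120. ]
  edge [248. 130.] [285. 149.] len 34.5 ang 62.6
  edge [285. 149.] [292. 163.] len 13.7 ang 28.3
  edge [292. 163.] [275. 207.] len 41.4 ang 161.2
  edge [270. 213.] [259. 217.] len 10.2 ang 114.1
  edge [243. 213.] [221. 184.] len 32.6 ang 33.8
  edge [221. 184.] [227. 166.] len 16.4 ang 160.8
  edge [227. 166.] [248. 130.] len 35.1 ang 150.2
small [148.47740274 350.73584555]
hole [143.6 349.1] [71.6 94.8] [614.6 258.8 118. ]
```

View pics/wrist7.png

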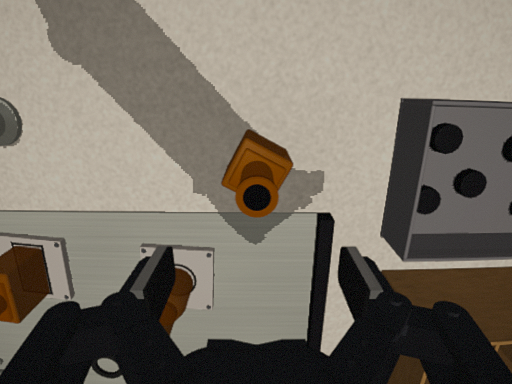

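The square bottle's mouth is at (256,197), with sides at about 61°. The small bottle stands on its ring at (180,300). I'll descend on the square bottle.

Request:
play_rows(targets="-1 0.0115 0.001 0.002 0;-1 0.0115 0.001 0.02 0;-1 0.0115 0.001 0.045 0;-1 0.0115 0.001 0.07 0;-1 0.0115 0.001 0.083 0;-1 0.0115 0.001 0.0885 0;-1 0.0115 0.001 0.0885 0;-0.2 0.0115 0.001 0.0885 0")

```text
clock: 14.82
tcp_pos: [0.4669, 0.3608, 0.0824]
orientation: [0.0, 3.141, 0.001]
contact_force: [0.7, -0.0, 0.5]
grip_width: 0.0754
gripper_force: 0.0
```

Request:
play_rows(targets="0 0 0 0 0;0.2 0 0 0 0;0.5 0 0 0 0;1 0 0 0 0;1 0 0 0 0;1 0 0 0 0;1 0 0 0 0;1 0 0 0 0")

```text
clock: 15.48
tcp_pos: [0.4665, 0.3613, 0.0825]
orientation: [-0.002, 3.141, 0.001]
contact_force: [-0.7, -2.0, 7.3]
grip_width: 0.0272
gripper_force: 39.5
```

```bash
python3 - <<'E'
from bench import r
from h import *
g=dict(ps=(.616,.263),pf=(.605,.076),pl=(.67,-.096),pq=(.637,-.262))
for n in ['scene','side']: pads(cv2.imread(f'pics/{n}0.png'),r.camera_info(n),g)
E
```

```text
pq c 637.2 -260.8 size 49.2 49.7 long axis -78.2 area/rect 0.941
pq c 637.2 -261.1 size 59.4 59.6 long axis -78.0 area/rect 0.951
pl c 670.8 -99.9 size 93.7 90.0 long axis 73.0 area/rect 0.097
pl c 668.1 -96.1 size 61.0 61.6 long axis -63.5 area/rect 0.782
pl c 668.1 -95.8 size 71.9 72.9 long axis -61.3 area/rect 0.781
pf c 603.4 76.8 size 47.1 77.3 long axis -4.6 area/rect 0.941
ps c 614.1 263.2 size 38.5 39.8 long axis -26.7 area/rect 0.788
ps c 614.0 263.3 size 51.1 52.3 long axis -26.8 area/rect 0.776
pq c 637.5 -260.4 size 49.8 49.1 long axis 11.6 area/rect 0.927
pq c 637.6 -260.6 size 62.0 59.6 long axis 12.3 area/rect 0.927
pl c 668.0 -95.9 size 61.4 62.4 long axis -41.8 area/rect 0.773
pl c 667.5 -95.2 size 73.4 73.6 long axis -42.0 area/rect 0.769
pf c 603.3 77.6 size 36.3 67.1 long axis -5.4 area/rect 0.908
pf c 603.1 77.3 size 47.9 78.3 long axis -4.7 area/rect 0.914
ps c 614.7 264.2 size 52.8 52.5 long axis 15.4 area/rect 0.781
```

Request:
play_rows(targets="1 0 0 -0.008 0;1 0 0 -0.025 0;1 0 0 -0.05 0;1 0 0 -0.075 0;1 0 0 -0.1 0;1 0 -0.01 -0.125 0;1 -0.003 -0.025 -0.145 0;1 -0.006 -0.05 -0.16 0")

```text
clock: 16.15
tcp_pos: [0.4715, 0.3134, 0.2438]
orientation: [-0.008, 3.141, 0.004]
contact_force: [1.2, -0.7, -2.3]
grip_width: 0.0271
gripper_force: 39.9
```

Request:
play_rows(targets="1 -0.008 -0.028 0 0;1 -0.016 -0.058 0 0;1 -0.024 -0.09 0 0;1 -0.034 -0.124 0 0;1 -0.044 -0.158 0 0;1 -0.054 -0.192 0 0;1 -0.063 -0.226 0 0;1 -0.072 -0.26 0 0")

```text
clock: 16.82
tcp_pos: [0.544, 0.0496, 0.2417]
orientation: [0.002, -3.141, -0.0]
contact_force: [0.6, -0.0, -2.9]
grip_width: 0.0266
gripper_force: 39.9
```

Request:
play_rows(targets="1 -0.009 -0.034 0 0.11;1 -0.019 -0.068 0 0.22;1 -0.029 -0.102 0 0.33;1 -0.039 -0.136 0 0.44;1 -0.05 -0.17 0 0.55;1 -0.06 -0.204 0 0.66;1 -0.07 -0.235 0 0.77;1 -0.076 -0.258 0 0.86")

```text
clock: 17.48
tcp_pos: [0.6205, -0.2098, 0.2416]
orientation: [-1.318, -2.851, 0.002]
contact_force: [-0.2, 0.0, -2.2]
grip_width: 0.0271
gripper_force: 39.9
```

Request:
play_rows(targets="1 0 0 0.02 0;1 0 0 0.045 0;1 0 0 0.065 0;1 0 0 0.08 0;1 0 0 0.08 0;1 0 0 0.08 0")

```text
clock: 17.98
tcp_pos: [0.62, -0.2062, 0.1611]
orientation: [-1.307, -2.854, 0.001]
contact_force: [0.3, -0.5, -1.7]
grip_width: 0.0269
gripper_force: 39.8
```

```bash
python3 - <<'E'
from bench import r
from h import *
o=r.get_obs(); print(o['tcp_pos'],toolyaw(o),o['joints'].round(2),o['grip_width']); w=r.camera_info('wrist')
im=r.grab_frame('wrist')[:,:,::-1].copy();cv2.imwrite('pics/wrist8.png',im);np.save('w8.npy',w,allow_pickle=True)
H=o['tcp_pos'][2]-.0825+.12
p=proj(w,[[o['tcp_pos'][0],o['tcp_pos'][1],H]])[0];print(p);hole(im,w,p,H);edges(im,w,.1,(190,120,330,330))
pads(im,w,dict(pq=(.639,-.261),pl=(.67,-.096)))
E
```

```text
[ 0.61999367 -0.20620869  0.16109761] 130.8085577525006 [-0.12  0.55  0.49  1.7  -0.31  0.97  1.2 ] 0.026890622624710852
[254.84502124 293.49713838]
hole [256.2 291.7] [36.  44.1] [ 619.8 -205.1  198.6]
  edge [243. 158.] [293. 184.] len 41.7 ang 13.1
  edge [293. 184.] [307. 214.] len 26.7 ang 156.0
  edge [307. 214.] [287. 306.] len 88.1 ang 122.8
  edge [287. 306.] [277. 313.] len 11.8 ang 85.0
  edge [277. 313.] [262. 318.] len 14.1 ang 64.3
  edge [262. 318.] [242. 316.] len 17.6 ang 33.5
  edge [242. 316.] [226. 306.] len 18.0 ang 1.7
  edge [226. 306.] [205. 242.] len 64.4 ang 143.3
  edge [205. 242.] [214. 210.] len 29.1 ang 114.1
  edge [214. 210.] [243. 158.] len 46.2 ang 101.7
pl c 669.7 -96.1 size 63.9 63.8 long axis 41.5 area/rect 0.786
pl c 669.6 -96.2 size 70.5 70.3 long axis 45.3 area/rect 0.78
```

View pics/wrist8.png

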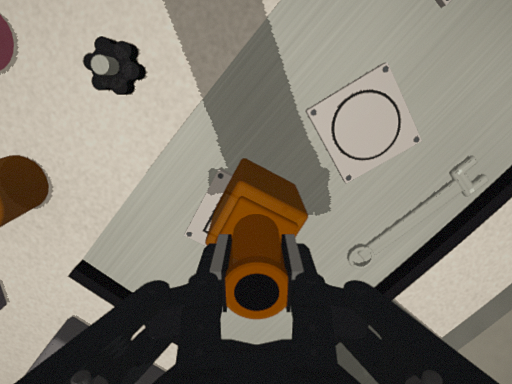

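The held bottle's sides are at 12.4°, matching the pad's 12°. The square pad is hidden behind the bottle at (215,215), so I'll step past it to measure it from the wrist.

Request:
play_rows(targets="1 -0.02 0.01 0 0;1 -0.05 0.02 0 0;1 -0.08 0.035 0 0;1 -0.105 0.045 0 0;1 -0.115 0.05 0 0;1 -0.115 0.05 0 0;1 -0.115 0.05 0 0")

```text
clock: 18.62
tcp_pos: [0.7341, -0.2614, 0.1628]
orientation: [1.307, 2.855, -0.0]
contact_force: [-0.7, 0.7, -1.8]
grip_width: 0.0275
gripper_force: 39.9
```

```bash
python3 - <<'E'
from bench import r
from h import *
o=r.get_obs(); print(o['tcp_pos'],toolyaw(o),o['joints'].round(2),o['grip_width']); w=r.camera_info('wrist')
im=r.grab_frame('wrist')[:,:,::-1].copy();cv2.imwrite('pics/wrist9.png',im);np.save('w9.npy',w,allow_pickle=True)
H=o['tcp_pos'][2]-.0825+.12
p=proj(w,[[o['tcp_pos'][0],o['tcp_pos'][1],H]])[0];hole(im,w,p,H)
print('pad px',proj(w,[[.639,-.261,.013]]));pads(im,w,dict(pq=(.639,-.261)))
print(togo(o,(.639,-.261,.0955)))
E
```

```text
[ 0.73414599 -0.26144866  0.1628002 ] 130.79669064018293 [-0.01  0.75  0.48  1.34 -0.35  1.13  1.22] 0.02753798799600984
hole [256.2 291.6] [35.8 43.9] [ 733.8 -260.3  200.3]
pad px [[182.37788126 112.7521066 ]]
pq c 638.4 -261.4 size 50.7 50.7 long axis -78.0 area/rect 0.977
pq c 638.3 -261.3 size 57.7 57.1 long axis 12.2 area/rect 0.96
[ 0.06258042 -0.07175865  0.06720613]
```

Request:
play_rows(targets="1 0.01 -0.012 0 0;1 0.025 -0.03 0 0;1 0.042 -0.05 0 0;1 0.055 -0.065 0.01 0;1 0.0615 -0.073 0.025 0;1 0.0615 -0.073 0.04 0;1 0.0615 -0.073 0.052 0;1 0.0615 -0.073 0.06 0")

```text
clock: 19.33
tcp_pos: [0.6377, -0.2612, 0.1013]
orientation: [-1.307, -2.856, -0.001]
contact_force: [0.8, -0.0, -3.3]
grip_width: 0.0267
gripper_force: 40.0
```

Request:
play_rows(targets="1 0 0 0.002 0;1 0 0 0.004 0;1 0 0 0.005 0;1 0 0 0.005 0;1 0 0 0.005 0")

```text
clock: 19.75
tcp_pos: [0.6387, -0.2625, 0.0974]
orientation: [1.308, 2.856, 0.0]
contact_force: [-0.2, 0.4, -2.8]
grip_width: 0.0272
gripper_force: 40.0
```

Request:
play_rows(targets="1 0 0 0.0005 0;1 0 0 0.001 0;1 0 0 0.0015 0;1 0 0 0.002 0;1 0 0 0.0025 0;1 0 0 0.0025 0;1 0 0 0.0025 0")

```text
clock: 20.33
tcp_pos: [0.6386, -0.2626, 0.0956]
orientation: [1.308, 2.855, 0.001]
contact_force: [-2.6, 1.4, 6.7]
grip_width: 0.0271
gripper_force: 40.8
```

Request:
play_rows(targets="0.3 0 0 -0.001 0;0 0 0 -0.001 0;-0.3 0 0 -0.001 0;-0.3 0 0 -0.001 0;-0.3 0 0 -0.001 0;-0.3 0 0 -0.02 0;-0.3 0 0 -0.055 0;-0.3 0 0 -0.1 0")

```text
clock: 21.0
tcp_pos: [0.6366, -0.2613, 0.1893]
orientation: [-1.305, -2.851, 0.001]
contact_force: [0.4, -0.1, -0.2]
grip_width: 0.0554
gripper_force: 0.0
```

Request:
play_rows(targets="-1 0.005 -0.03 -0.01 0;-1 0.012 -0.065 -0.015 0;-1 0.02 -0.1 -0.015 0;-1 0.027 -0.14 -0.01 0;-1 0.034 -0.18 0 0;-1 0.04 -0.215 0 0;-1 0.04 -0.23 0 0;-1 0.04 -0.23 0 0")

```text
clock: 21.67
tcp_pos: [0.4333, -0.3857, 0.1914]
orientation: [-1.319, -2.851, 0.002]
contact_force: [-0.5, -0.1, 0.4]
grip_width: 0.0857
gripper_force: 0.0
```

```bash
python3 - <<'E'
from bench import r
from h import *
r.grab_frame('wrist')
o=r.get_obs(); print(o['tcp_pos'],toolyaw(o),o['joints'].round(2),o['grip_width']); w=r.camera_info('wrist')
im=r.grab_frame('wrist')[:,:,::-1].copy();cv2.imwrite('pics/wrist10.png',im);np.save('w10.npy',w,allow_pickle=True)
p=proj(w,[[.423,-.389,.13]])[0];print(p);hole(im,w,p,.13);bottle(im,w,(.423,-.389),.13,100)
print(togo(o,(.423,-.389,.091)))
E
```

```text
[ 0.43607072 -0.38387765  0.19127683] 130.53491322205963 [ 0.18  0.4   0.56  1.86 -0.26  0.95  1.56] 0.0853507337487149
[237.78942923 201.09811651]
hole [239.6 202.6] [23.7 25.2] [ 424.8 -389.1  130. ]
 hole px [[239.5 202.6]] -> top [ 424.8 -389.1  130. ] diam mm [16.6 17.6]
  edge [ 401. -352.] len 12.1 ang 17.5
  edge [ 421. -349.] len 21.8 ang 147.8
  edge [ 450. -376.] len 27.0 ang 96.2
  edge [ 427. -421.] len 36.4 ang 144.7
  edge [ 394. -392.] len 21.2 ang 97.3
[ 0.00463857 -0.01324539  0.10027746]
```

View pics/wrist10.png

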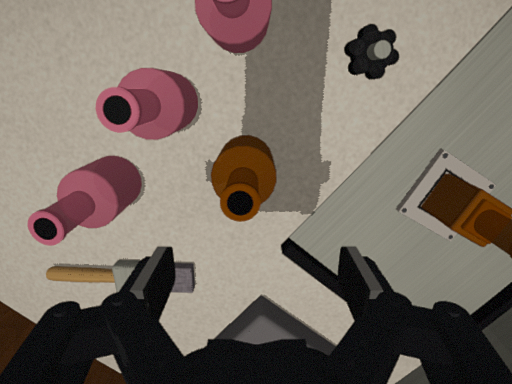

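The amber bottle's mouth is at (240,203), well clear of the pink ones at (118,108) and (48,227). The square bottle stands on its pad at (460,200). I'll descend and grip.

Request:
play_rows(targets="-1 0.0035 -0.012 0.002 0;-1 0.0035 -0.012 0.025 0;-1 0.0035 -0.012 0.05 0;-1 0.0035 -0.012 0.075 0;-1 0.0035 -0.012 0.092 0;-1 0.0035 -0.012 0.1 0;-1 0.0035 -0.012 0.1 0;-0.2 0.0035 -0.012 0.1 0")

```text
clock: 22.43
tcp_pos: [0.4271, -0.3874, 0.0912]
orientation: [-1.307, -2.857, 0.0]
contact_force: [0.1, -0.1, 0.2]
grip_width: 0.0754
gripper_force: 0.0
```

Request:
play_rows(targets="0 0 0 0 0;0.2 0 0 0 0;0.5 0 0 0 0;1 0 0 0 0;1 0 0 0 0;1 0 0 0 0;1 0 0 0 0;1 0 0 0 0")

```text
clock: 23.1
tcp_pos: [0.427, -0.3879, 0.0916]
orientation: [1.308, 2.855, -0.0]
contact_force: [-1.9, -0.0, 5.5]
grip_width: 0.0274
gripper_force: 40.7
```

Request:
play_rows(targets="1 0 0 -0.008 0;1 0 0 -0.025 0;1 0 0 -0.05 0;1 0 0 -0.075 0;1 0 0 -0.1 0;1 0 0 -0.125 0;1 0.002 0.01 -0.145 0;1 0.004 0.03 -0.155 0")

```text
clock: 23.77
tcp_pos: [0.4449, -0.3673, 0.2489]
orientation: [1.314, 2.851, -0.002]
contact_force: [0.4, -1.0, -4.2]
grip_width: 0.027
gripper_force: 40.4
```

Request:
play_rows(targets="1 0.005 0.03 0 0;1 0.01 0.065 0 0;1 0.016 0.1 0 0;1 0.022 0.135 0 0;1 0.028 0.17 0 0;1 0.034 0.205 0 0;1 0.04 0.24 0 0;1 0.045 0.27 0 0")

```text
clock: 24.43
tcp_pos: [0.6225, -0.1512, 0.2455]
orientation: [-1.305, -2.856, -0.001]
contact_force: [1.1, 0.6, -2.9]
grip_width: 0.027
gripper_force: 40.4
```

Request:
play_rows(targets="1 0.004 0.02 0.005 0;1 0.008 0.04 0.02 0;1 0.01 0.052 0.04 0;1 0.01 0.052 0.06 0;1 0.01 0.052 0.075 0;1 0.01 0.052 0.085 0;1 0.01 0.052 0.085 0;1 0.01 0.052 0.085 0")

```text
clock: 25.1
tcp_pos: [0.654, -0.1135, 0.1607]
orientation: [-1.309, -2.855, 0.001]
contact_force: [-0.1, -0.3, -1.2]
grip_width: 0.0272
gripper_force: 40.1
```

```bash
python3 - <<'E'
from bench import r
from h import *
r.grab_frame('wrist')
o=r.get_obs(); print(o['tcp_pos'],toolyaw(o),o['grip_width']); w=r.camera_info('wrist')
im=r.grab_frame('wrist')[:,:,::-1].copy();cv2.imwrite('pics/wrist11.png',im)
t=o['tcp_pos'];H=t[2]-.0916+.13
p=proj(w,[[t[0],t[1],H]])[0];print(p);hole(im,w,p,H)
E
```

```text
[ 0.65473997 -0.11352143  0.16167504] 130.74352118784796 0.02695873317318213
[255.00138692 295.03769618]
hole [256.4 294. ] [36.2 44.3] [ 654.8 -112.7  200.1]
```

Request:
play_rows(targets="1 0.0015 0.011 0 0;1 0.0025 0.022 0.003 0;1 0.0025 0.022 0.015 0;1 0.0025 0.022 0.03 0;1 0.0025 0.022 0.043 0;1 0.0025 0.022 0.05 0;1 0.0025 0.022 0.053 0;1 0.0025 0.022 0.054 0")

```text
clock: 25.87
tcp_pos: [0.6691, -0.0965, 0.106]
orientation: [-1.308, -2.855, 0.001]
contact_force: [-0.8, 0.1, -2.5]
grip_width: 0.0271
gripper_force: 40.1
```

Request:
play_rows(targets="1 0 0 0.0005 0;1 0 0 0.001 0;1 0 0 0.0015 0;1 0 0 0.002 0;1 0 0 0.0025 0;1 0 0 0.003 0;1 0 0 0.003 0;1 0 0 0.003 0")

```text
clock: 26.53
tcp_pos: [0.67, -0.0967, 0.1047]
orientation: [1.308, 2.855, 0.001]
contact_force: [-0.6, -0.8, 3.5]
grip_width: 0.0271
gripper_force: 40.7
```

Request:
play_rows(targets="0.3 0 0 -0.0005 0;0 0 0 -0.0005 0;-0.3 0 0 -0.0005 0;-0.3 0 0 -0.0005 0;-0.3 0 0 -0.0005 0;-0.3 0 0 -0.02 0;-0.3 0 0 -0.055 0;-0.3 0 0 -0.09 0")

```text
clock: 27.2
tcp_pos: [0.6685, -0.0963, 0.1936]
orientation: [-1.307, -2.854, 0.002]
contact_force: [1.0, 0.1, -0.5]
grip_width: 0.0554
gripper_force: 0.0
```

Request:
play_rows(targets="-0.3 0 0 -0.03 -0.1;-0.3 -0.02 0 -0.06 -0.2;-0.3 -0.05 0.01 -0.09 -0.3;-0.3 -0.08 0.02 -0.12 -0.4;-0.3 -0.1 0.04 -0.15 -0.5;-0.3 -0.11 0.05 -0.15 -0.6;-0.3 -0.11 0.05 -0.15 -0.7;-0.3 -0.11 0.05 -0.15 -0.7")

```text
clock: 27.87
tcp_pos: [0.7801, -0.1475, 0.3435]
orientation: [0.244, 3.132, -0.0]
contact_force: [0.2, -0.7, -0.0]
grip_width: 0.0556
gripper_force: 0.0
```

```bash
python3 - <<'E'
from bench import r
from h import *
r.grab_frame('wrist')
o=r.get_obs(); print(o['clock'],o['tcp_pos'],toolyaw(o),o['joints'].round(2)); w=r.camera_info('wrist')
im=r.grab_frame('wrist')[:,:,::-1].copy();cv2.imwrite('pics/wrist12.png',im)
for n,q in dict(L=(.67,-.096,.143),f=(.605,.077,.128),q=(.6384,-.2614,.133),s=(.6165,.263,.118)).items():
    p=proj(w,[q])[0];print(n,p.round(0))
    if 45<p[0]<465 and 45<p[1]<340: hole(im,w,p,q[2])
cr=lambda i,x,y,ww,h,W,H: cv2.resize(i[y:y+h,x:x+ww],(W,H),interpolation=cv2.INTER_CUBIC)
s=r.grab_frame('scene')[:,:,::-1];d=r.grab_frame('side')[:,:,::-1]
cv2.imwrite('pics/fin.png',cv2.convertScaleAbs(np.hstack([cr(s,215,110,170,220,400,518),cr(d,195,100,180,130,400,289).repeat(1,0) if 0 else cv2.copyMakeBorder(cr(d,195,90,180,140,400,311),0,207,0,0,cv2.BORDER_CONSTANT)]),alpha=1.4))
E
```

```text
27.9167 [ 0.77932929 -0.14734227  0.34326075] 170.78614299375172 [-0.06  0.65  0.34  1.07 -0.2   1.46  1.64]
L [286.  59.]
hole [284.8  57.2] [16.4 17.6] [668.5 -96.8 143. ]
f [432. -25.]
q [136.  56.]
hole [135.2  55.7] [15.4 17.7] [ 637.5 -262.   133. ]
s [569. -22.]
```

View pics/fin.png

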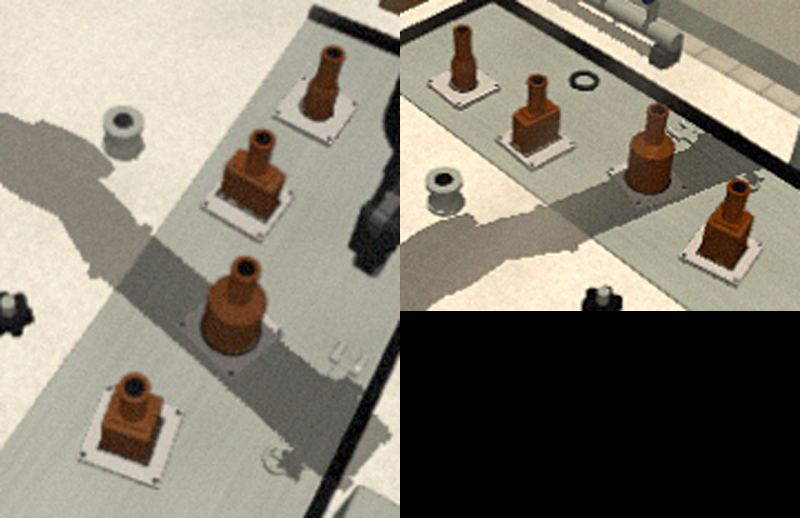

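View pics/wrist12.png

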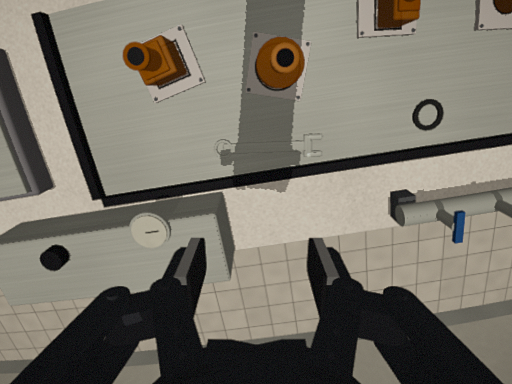

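All four stand on their pads. I'll check the small bottle and the flask numerically in the fixed views.

```bash
python3 - <<'E'
from bench import r
from h import *
for n in ['scene','side']:
    w=r.camera_info(n); im=r.grab_frame(n)[:,:,::-1].copy()
    for k,q in dict(f=(.605,.077,.128),s=(.6165,.263,.118),L=(.67,-.096,.143),q=(.638,-.261,.133)).items():
        u=proj(w,[q])[0];x0,y0=(u-9).astype(int);c=cv2.resize(im[y0:y0+19,x0:x0+19],None,fx=8,fy=8,interpolation=cv2.INTER_CUBIC)
        g=c[:,:,2];m=(g<(int(g.min())+40)).astype(np.uint8)
        N,lab,st,ce=cv2.connectedComponentsWithStats(m)
        j=min(range(1,N),key=lambda j:np.hypot(*(ce[j]-76))+(1e3 if st[j,4]<300 else 0))
        p=(ce[j]+.5)/8-.5+[x0,y0];print(n,k,u.round(1),p.round(1),(onplane(w,p,q[2])[0,:2]*1000).round(1))
E
```

```text
scene f [326.7 168.7] [326.4 168.3] [603.5  77.7]
scene s [356.8 132. ] [356.4 132.2] [615.9 261.8]
scene L [320.4 223.7] [319.2 223.5] [667.2 -97. ]
scene q [272.6 274.1] [271.7 274.1] [ 636.5 -262. ]
side f [257.  125.6] [256.3 125.6] [603.5  78.6]
side s [222.7 102.9] [222.5 103. ] [615.8 263.2]
side L [311.3 138.7] [310.8 139. ] [667.6 -96. ]
side q [347.4 173.6] [347.2 173.8] [ 636.8 -261.3]
```

The small bottle may be up to 2 mm off centre, against a 3 mm margin. I'll take one close wrist look at it.

Request:
play_rows(targets="-0.3 0.01 0.04 0 0;-0.3 0.02 0.08 0 0;-0.3 0.03 0.12 0 0;-0.3 0.04 0.16 0 0;-0.3 0.05 0.2 0 0;-0.3 0.06 0.24 0 0;-0.3 0.07 0.28 0 0;-0.3 0.08 0.32 0 0")

```text
clock: 28.83
tcp_pos: [0.7501, 0.1835, 0.3444]
orientation: [0.251, 3.131, 0.0]
contact_force: [0.9, 0.3, -0.3]
grip_width: 0.0555
gripper_force: 0.0
```

Request:
play_rows(targets="-0.3 0.02 0.03 0.02 -0.08;-0.3 0.03 0.05 0.05 -0.16;-0.3 0.035 0.065 0.07 -0.16;-0.3 0.035 0.065 0.09 -0.16;-0.3 0.035 0.065 0.09 -0.16;-0.3 0.035 0.065 0.09 -0.16")

```text
clock: 29.33
tcp_pos: [0.726, 0.2507, 0.2532]
orientation: [0.001, -3.14, 0.002]
contact_force: [0.3, -0.4, -0.4]
grip_width: 0.0556
gripper_force: 0.0
```

```bash
python3 - <<'E'
from bench import r
from h import *
r.grab_frame('wrist')
o=r.get_obs(); print(o['clock'],o['tcp_pos'],toolyaw(o)); w=r.camera_info('wrist')
im=r.grab_frame('wrist')[:,:,::-1].copy()
for n,q in dict(f=(.605,.077,.128),s=(.6165,.263,.118)).items():
    p=proj(w,[q])[0];print(n,p.round(0)); hole(im,w,p,q[2])
p=proj(w,[(.6163,.2629,.013)])[0].astype(int)
g=cv2.resize(im[max(p[1]-75,0):p[1]+75,p[0]-75:p[0]+75],None,fx=4,fy=4,interpolation=cv2.INTER_CUBIC);cv2.imwrite('pics/small.png',g)
E
```

```text
29.3833 [0.72717212 0.25012474 0.25508808] 179.968725510951
f [57. 47.]
hole [57.6 47.1] [19.6 23.5] [605.1  77.4 128. ]
s [270.  58.]
hole [268.3  58.2] [19.8 20.5] [617.  261.9 118. ]
```

View pics/small.png

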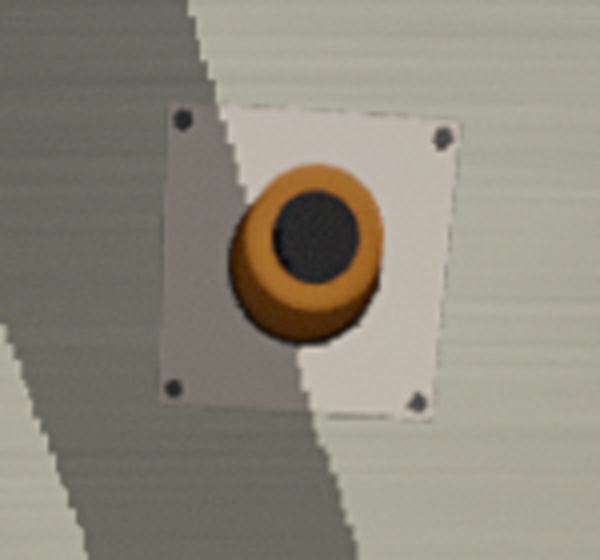

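The small bottle is 1.2 mm off its ring's centre and the flask about 1 mm off, both within the outline. I'm handing in.

```bash
python3 -c "
from bench import r
print(r.hand_in())"
```

```text
the job is handed in; nothing more can be done
None
```

All four bottles stand upright on their matching pads, about 1 mm off centre by camera, with the square bottle and flask turned to their outlines and the coupling and star knob left untouched; the job was handed in at about 29 s.

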